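Present a gauge glass to the reader, frosted end first and label up

TASK

Two level-gauge glasses lie on the bench; the frosted end of each has a small notch in one corner, and a glass lies label up when, looked down on with its frosted end pointing away from you, the notch is at the right-hand corner. Pick up the one that lies label up and slide it, frosted end first and still label up, into the slot of the grey reader until it is fully home against the stop. Finish while holding the glass there, still gripped between the fingers, and leave the other glass and the other things on the bench where they are.

Things in the scene. Friction and masses are not known exactly. Their poses are not given: they have to be found in the camera images.
- glass: the gauge glass that lies LABEL UP: pale green bar 140 mm long (its x), 34 wide (y), 17 thick (z), about 180 g. Origin: centre of its underside. +x points to the frosted end (last 30 mm, whiter, alike from both faces), z up out of the label face. A notch 12 x 12 mm is cut through the corner at +x, -y (right-hand when looking along +x). Lies flat on the bench, any direction.
- glass_frost (a point): centre of the frosted end face of that glass: 70 mm along +x from its origin, 8.5 mm above its underside; same axes as the glass
- glass_notch (a point): middle of its corner notch (64 mm along x, -11 mm along y, 8.5 mm up)
- other_glass: the other gauge glass, same size, lying LABEL DOWN: to be left alone. Origin: centre of its underside, z up, +x towards its frosted end; seen from above its notch is at the corner +x, +y (left-hand corner)
- reader: the reader, fixed to the bench: grey box 140 mm deep (x), 110 wide (y), 50 high, an aluminium slot on its front half, a grey optics head on its rear half (86 mm high in all). Origin: centre of its underside. The slot's mouth is on its -x side, roughly facing the robot; the glass goes in along +x. Position and yaw vary.
- slot_mouth (a point): centre of the slot's cross-section at the mouth, 70 mm to -x of the reader's origin, 60 mm above the bench; axes as the reader. The slot is level, 37.5 mm wide, 20 mm high, floor 50 mm above the bench. Lead-in lips all round flare out by 5 mm and reach 14 mm ahead of the mouth. A black lintel (14 mm deep, 8 thick) spans the mouth on top; behind it the slot is open above.
- slot_stop (a point): centre of the slot's cross-section at the rigid stop face, 50 mm deeper than the mouth along +x (20 mm to -x of the reader's origin), 60 mm above the bench; axes as the reader. With the glass home, 90 mm of it stand out in front of the mouth.
- fitting: bystander, to be left alone: round brass fitting standing on end, 26 mm across the foot, 30 mm tall
- nipple: bystander, to be left alone: steel nipple with a collar, 26 mm across, 26 mm tall
- screwdriver: bystander, to be left alone: screwdriver lying on the bench
- wrench: bystander, to be left alone: wrench lying on the bench
- gauge: bystander, to be left alone: round pressure gauge lying on its back, 76 mm across, 33 mm tall, with a short brass stem
- jar: bystander, to be left alone: small closed jar, 50 mm across, 60 mm tall
There are look-alikes about, which are no part of the job. There is more than one size of the reader; the job needs the larger. What is shaped like the glass but black or orange is not meant.

How it is judged:
By the outcome, as a careful person would: the job done as asked, in the order asked, and still so for the second after the job is handed in, while the arm keeps its last pose, push and grip.
It also fails if it takes over 42 s, if anything falls off the work surface, if the arm or the gripper's body presses on something with over 40 N, if the wrist force passes 120 N, or if a joint passes its speed limit or range.

ROBOT

A 6-joint arm with a two-finger parallel gripper is mounted at the origin on the work surface. World frame = base frame: x ahead of the robot, y to its left, z up, the work surface at z = 0. Lengths are in m, angles in degrees, forces in N, time in s.
With the tool pointing down it reaches from about 0.325 to 0.775 m from the base axis. Payload 9.3 kg.
Tool frame: the origin (TCP) lies at the very end of the fingers, on their centre line; the grasp point (between the pads) lies 19 mm behind it (bot.tcp_to_grasp is the distance from the TCP to the grasp point, in m); y points along the fingers, x is the direction in which the jaws open and shut, and the axes are right-handed (so a half turn about y gives the same grasp; the last joint's range is limited). The gripper opens to 85 mm and grips with 20 to 120 N. Pads are 22 mm wide; open, the fingers measure 114 mm over their backs; the gripper's body (76 mm by 85 mm) begins 54 mm behind the grasp point. The pads swing forward as they close: fully open they stand 13 mm farther back than shut.
Start: joints at [-73.43, 14.817, 1.232, 76.415, 0, 81.257], TCP at [0.235, -0.497, 0.231] pointing down, gripper open.
Joint ranges: [-174.27, 174.27], [-52.1, 104.24], [-59.71, 78.15], [-110.17, 111.67], [-87.03, 83.33], [-180, 180]. Speed limits (degrees/s): [127.2, 127.2, 159.86, 180, 180, 180].

INTERFACE

Orientations are given as a 3x3 rotation matrix whose columns are the frame's x, y, z axes.
In Python, from workcell import bot gives the robot as it stands. The module is installed in compiled form; this text tells all that it offers.
- The arm moves only by the tool send_rows, never from a script. Its argument "series" is a list of rows, each an object of numbers: "grip": the opening, from -1 (shut) to 1 (fully open), so that 0 is half open; "dx", "dy", "dz": the shift along the tool's x, y, z in cm; "spin": the turn about the tool's y in rad. A call has 1 to 12 rows; each row is the pose to reach, as a shift and turn from the pose measured when the call began, along the tool's axes at that moment; what a row does not reach only later rows make up. A row lasts 1/12 s, in which the tool goes at most 41.7 mm and 7.16 degrees, less where a joint would pass 70% of its speed; a pose out of reach is approached as far as the arm can. A call with a gripper value outside its range is refused whole. The fingers move at their own pace and stop on an object; "newtons" is the grip in N (left out, the last holds). Time passes only in rows, so rows that repeat a pose let the fingers close. It gives the time, the measured TCP pose, the force and the opening at its end, in the units of the state.
- bot.read_state(): the state, without advancing time (a new reading comes with each control period).
- bot.camera(name): name is "scene" or "top" or "wrist"; returns a dict with "img" (420x560x3 uint8, red, green, blue), "fx", "fy", "cx", "cy" (pixels), "dist" ([k1, k2, p1, p2, k3] as OpenCV has them; the pictures are not rectified), "world_to_cam" (4x4, takes a point from world to camera coordinates); the wrist camera has in their place "T_tool_cam" (4x4, takes a point from camera to tool coordinates, whose origin is the TCP and whose axes are the tool frame's). Camera axes: x right, y down, z forward; pixel columns grow to the right and rows downward; lengths in m; the calibration is good to about 2 mm. A picture is of the moment at which its call begins: read the wrist's pose just before it. There is no depth.
- bot.job_done(): hands the job in, once; it reports no verdict.
Trained networks look in a picture, given as the dict that the camera call returned (one of the last four; its "shot" number tells which), for a name from the list of things; names that differ only in an ending like _2 or _b are one class to them, and where a whole thing is asked for, a point or a joint stands for the part that bears it (a point fixed in the world has none). Each returns a list of dicts, best first, with "confidence" (0 to 1); they miss things now and then, are a little off and sometimes report something else, mostly with a low value. They report only what shows in the picture. A call takes as long as a camera call. They do not tell look-alikes from the thing itself.
- bot.cut_out(picture, target): "pixels" (420x560 bool, what is visible of it) and "bbox" ([centre column, centre row, width, height] in pixels, round what is visible of it).
- bot.mark_of(picture, target): "position" ([row, column] in pixels: a listed point, or the origin of a listed thing).
The state is a dict: "clock": time; "joints": joint angles; "joint_vel": joint speeds; "effort": joint torques, N m; "tool_pos": TCP position; "orientation": TCP orientation; "force": force on the tool from outside, world axes, zero at the start; "ft_torque": the same for the moment, N m; "width": opening from 0.0 (shut) to 1.0 (fully open).
Only numpy, scipy, OpenCV 4.12 (cv2) and the standard library are available. Lean on these libraries where they do the work, as an engineer would, in place of code of your own. Each camera call takes 0.05 s, during which the arm holds its last target.

## Working session

There is one attempt and no reset: what is moved stays moved. The work goes in short steps, Python scripts to look and compute and a tool call to move; the robot and the scene stay as the last step left them, time stands still between calls to the robot, and variables do not carry over. Pictures are saved under pics/ and viewed, and the job is handed in when it is done.

Besides the shell and the picture viewer there is one more tool, called after "Request:" as name([rows], argument=value, ...), one row to a line, values as JSON. send_rows: Moves the arm, as the interface text tells. Its arguments: {"type":"object","properties":{"series":{"type":"array"},"newtons":{"type":"number"}},"required":["series"]}

```bash
ls; mkdir -p pics
python3 - <<'E'
from workcell import bot
import cv2,pickle
s=bot.read_state(); print({k:(v if not hasattr(v,'round') else v) for k,v in s.items()}); print(bot.tcp_to_grasp)
for n in("scene","top"):
    p=bot.camera(n); cv2.imwrite(f"pics/{n}0.png",p["img"][:,:,::-1]); pickle.dump(p,open(f"{n}0.pkl","wb"))
    print({k:v for k,v in p.items() if k!="img"})
    for t in("glass","other_glass","reader","glass_notch","glass_frost","slot_mouth","slot_stop"):
        m=bot.mark_of(p,t); print(n,t,[(d["position"],round(d["confidence"],2)) for d in m])
E
```

```text
pics
{'clock': 0.0, 'joints': array([-7.34307591e+01,  1.48517535e+01,  1.18847414e+00,  7.64134737e+01,
        4.54196278e-04,  8.12560796e+01]), 'joint_vel': array([-0.00121803, -0.00888765,  0.07941059,  0.00812863,  0.03139843,
       -0.07191124]), 'effort': array([-1.78726435e-05, -5.55645525e+01,  3.44534683e+01,  1.38207569e-02,
       -2.26592665e-04, -1.14568945e-05]), 'tool_pos': array([ 0.23507492, -0.49692945,  0.23064792]), 'orientation': array([[ 4.27565275e-01, -3.74418793e-04,  9.03984400e-01],
       [-9.03983510e-01,  1.28622793e-03,  4.27565387e-01],
       [-1.32281850e-03, -9.99999103e-01,  2.11477986e-04]]), 'force': array([-0.17037413,  0.07912786, -0.20030744]), 'ft_torque': array([ 0.04634597, -0.00316433, -0.05056373]), 'width': 1.00007699250619}
0.0187
{'fx': 514.1890514032743, 'fy': 514.1890514032743, 'cx': 270.89583808586593, 'cy': 200.1168879647305, 'dist': array([-0.10378157,  0.        ,  0.        ,  0.        ,  0.        ]), 'world_to_cam': array([[-0.89999449,  0.43553464,  0.01787459,  0.4748221 ],
       [ 0.23610558,  0.52154115, -0.81990791, 
[... 894 characters left out ...]
 -0.99967094,  0.01969701, -0.00686422],
       [-0.99826851, -0.017516  , -0.05615313,  0.5323959 ],
       [ 0.05647966, -0.01874016, -0.99822786,  1.02735813],
       [ 0.        ,  0.        ,  0.        ,  1.        ]]), 'shot': 2}
top glass [([210.8, 264.9], 0.72), ([274.7, 376.8], 0.58), ([318.1, 194.4], 0.55)]
top other_glass [([231.3, 133.1], 0.89)]
top reader [([178.8, 408.6], 0.64), ([175.0, 340.7], 0.62)]
top glass_notch [([184.7, 274.4], 0.92), ([342.6, 200.1], 0.9)]
top glass_frost [([259.5, 353.3], 0.98), ([346.2, 204.7], 0.94), ([179.1, 273.0], 0.88)]
top slot_mouth [([203.5, 349.0], 0.83), ([192.8, 410.0], 0.69)]
top slot_stop [([182.8, 415.0], 0.76), ([179.8, 344.2], 0.67)]
```

View pics/scene0.png

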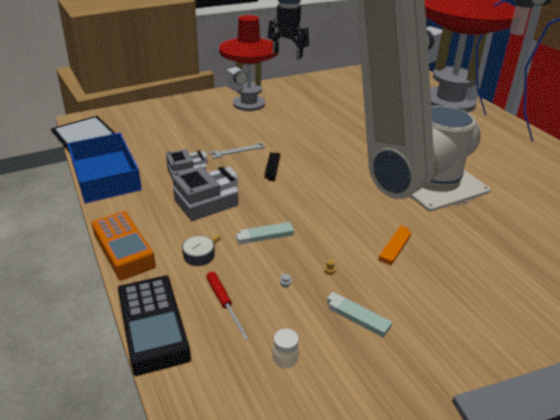

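View pics/top0.png

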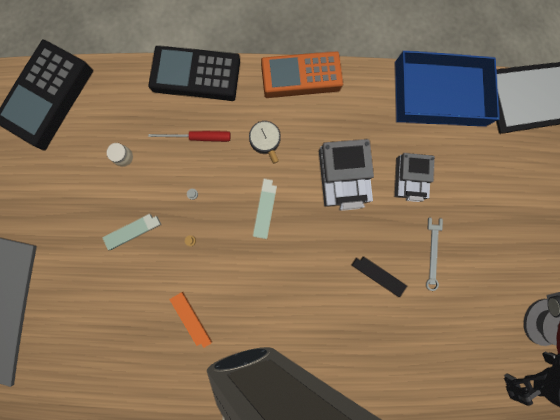

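Run:
```python
import pickle,cv2
p=pickle.load(open("top0.pkl","rb"))["img"][:,:,::-1]
c=cv2.resize(p[150:370,90:290],None,fx=2.7,fy=2.7,interpolation=cv2.INTER_CUBIC); cv2.imwrite("pics/c1.png",c)
c=cv2.resize(p[110:310,290:490],None,fx=3,fy=3,interpolation=cv2.INTER_CUBIC); cv2.imwrite("pics/c2.png",c)
```

```text
(no output)
```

View pics/c1.png

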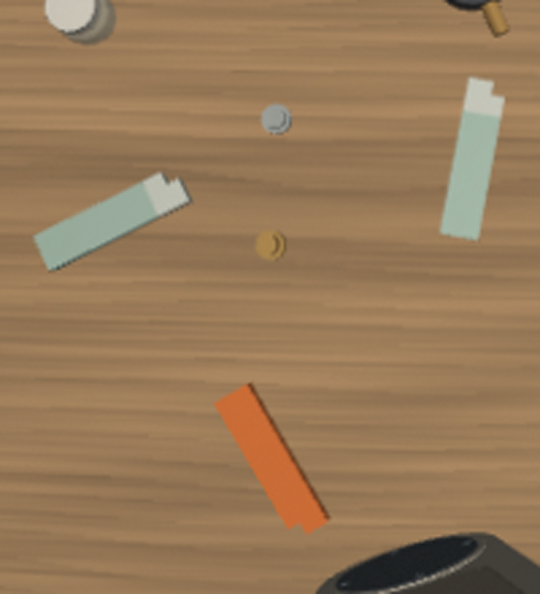

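View pics/c2.png

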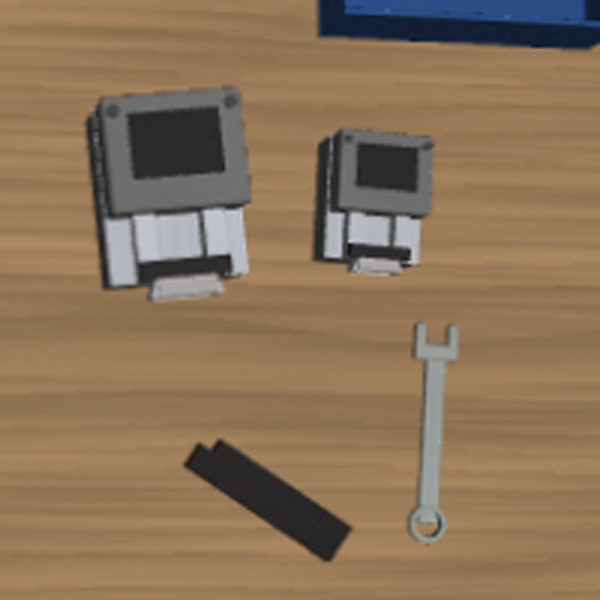

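Top view: the pale-green candidates are A at (265,209), with its notch at the right-hand corner (label up), and B at (131,232), with its notch on the left (label down). The orange bar at (190,320) and the black bar at (379,277) are decoys. Of the readers, the larger is at (347,172) and the smaller at (415,176). I choose A and the larger reader, and will now fit their poses.

```bash
cat > h.py <<'E'
import numpy as np,cv2
from scipy.optimize import minimize,least_squares
from scipy.spatial import ConvexHull
def K(p): return np.array([[p["fx"],0,p["cx"]],[0,p["fy"],p["cy"]],[0,0,1.]])
def w2c(p,st=None):
    if "world_to_cam" in p: return p["world_to_cam"]
    T=np.eye(4);T[:3,:3]=st["orientation"];T[:3,3]=st["tool_pos"]
    return np.linalg.inv(T@p["T_tool_cam"])
def proj(p,X,M):
    rv=cv2.Rodrigues(M[:3,:3])[0]
    return cv2.projectPoints(np.asarray(X,float).reshape(-1,1,3),rv,M[:3,3],K(p),np.array(p["dist"]))[0].reshape(-1,2)
def back(p,uv,z,M):
    n=cv2.undistortPoints(np.asarray(uv,float).reshape(-1,1,2),K(p),np.array(p["dist"])).reshape(-1,2)
    R=M[:3,:3];c=-R.T@M[:3,3];d=np.c_[n,np.ones(len(n))]@R
    return c+d*((z-c[2])/d[:,2])[:,None]
def tri(obs): # list of (p,uv,M)
    A=[]
    for p,uv,M in obs:
        n=cv2.undistortPoints(np.asarray(uv,float).reshape(1,1,2),K(p),np.array(p["dist"])).ravel()
        A+= [n[0]*M[2]-M[0],n[1]*M[2]-M[1]]
    v=np.linalg.svd(np.array(A))[2][-1]; return v[:3]/v[3]
def pose(q,X,z0=0):
    c,s=np.cos(q[2]),np.sin(q[2]);X=np.asarray(X,float)
    return np.c_[q[0]+c*X[:,0]-s*X[:,1],q[1]+s*X[:,0]+c*X[:,1],X[:,2]+z0]
gl2=[(-.07,-.017),(.058,-.017),(.058,-.005),(.07,-.005),(.07,.017),(-.07,.017)]
S=4
def render(p,M,q,parts,shape=(420,560)):
    im=np.zeros((shape[0]*S,shape[1]*S),np.uint8)
    for poly,za,zb in parts: # extruded polygon: union of faces
        lo=proj(p,pose(q,[(x,y,za) for x,y in poly]),M);hi=proj(p,pose(q,[(x,y,zb) for x,y in poly]),M)
        n=len(poly);fs=[lo,hi]+[np.array([lo[i],lo[(i+1)%n],hi[(i+1)%n],hi[i]]) for i in range(n)]
        for f in fs: cv2.fillPoly(im,[np.round((f+.5)*S-.5).astype(np.int32)],1)
    return cv2.resize(im.astype(np.float32),(shape[1],shape[0]),interpolation=cv2.INTER_AREA)
def fit(views,parts,q0):
    # views: (p,M,mask)
    def cost(q): return sum(np.abs(render(p,M,q,parts)-m).sum()/m.sum() for p,M,m in views)
    r=minimize(cost,q0,method="Nelder-Mead",options=dict(initial_simplex=np.array(q0)+np.array([[0,0,0],[.006,0,0],[0,.006,0],[0,0,.06]]),xatol=1e-5,fatol=1e-5))
    return r.x,r.fun
glass=[(gl2,0,.017)]
def rect(a,b,c,d): return [(a,c),(b,c),(b,d),(a,d)]
E
python3 - <<'E'
from h import *
from workcell import bot
P={}
for n in("top","scene"):
    p=bot.camera(n);P[n]=p;M=p["world_to_cam"]
    for t in("glass","reader"):
        for d in bot.cut_out(p,t): print(n,t,np.round(d["bbox"]),round(d["confidence"],2),d["pixels"].sum()); P.setdefault((n,t),[]).append(d)
pick=lambda n,t,c,r:min(P[n,t],key=lambda d:np.hypot(d["bbox"][0]-c,d["bbox"][1]-r))["pixels"].astype(np.float32)
g=back(P["top"],[[265,209],[268,180]],.017,P["top"]["world_to_cam"]);print(g)
d=g[1]-g[0];q0=[g[0,0],g[0,1],np.arctan2(d[1],d[0])]
v=[(P[n],P[n]["world_to_cam"],pick(n,"glass",*c)) for n,c in(("top",(265,209)),("scene",(265,233)))]
for vv in(v[:1],v[1:],v): print("glass",fit(vv,glass,q0))
t=P["top"];s=P["scene"]
mo=tri([(t,[349,203.5],t["world_to_cam"]),(s,[227.6,177],s["world_to_cam"])]);print("mouth",mo)
st=back(t,[[344.2,179.8],[349,203.5]],.06,t["world_to_cam"]);print(st)
parts=[(rect(-.07,.07,-.055,.055),0,.05),(rect(0,.07,-.055,.055),.05,.086),(rect(-.07,0,-.055,.055),.05,.07)]
q0=[mo[0]+.07,mo[1],.06]
v=[(P[n],P[n]["world_to_cam"],pick(n,"reader",*c)) for n,c in(("top",(347,172)),("scene",(205,190)))]
for i,vv in enumerate((v[:1],v[1:],v)):
    q,f=fit(vv,parts,q0);print("reader",q,f,pose(q,[[-.07,0,.06],[-.02,0,.06]]))
print(np.rad2deg(q[2]))
for n in("top","scene"):
    im=np.ascontiguousarray(P[n]["img"][:,:,::-1])
    ps=proj(P[n],pose(q,[(x,y,z) for a,z in((parts[1][0],.086),(parts[0][0],.0),(parts[0][0],.05)) for x,y in a]),P[n]["world_to_cam"])
    im=cv2.resize(im,None,fx=4,fy=4,interpolation=cv2.INTER_CUBIC)
    for k in range(3): cv2.polylines(im,[np.round((ps[4*k:4*k+4]+.5)*4).astype(int)],True,[(0,0,255),(0,255,0),(255,0,0)][k])
    c=(347,172) if n=="top" else(205,190)
    cv2.imwrite(f"pics/fit_{n}.png",im[(c[1]-60)*4:(c[1]+60)*4,(c[0]-60)*4:(c[0]+60)*4])
E
```

```text
top glass [193. 321.  38.  57.] 0.85 884
top glass [264. 210.  22.  59.] 0.58 804
top glass [379. 278.  53.  42.] 0.57 869
top reader [348. 174.  53.  71.] 0.94 3301
top reader [416. 177.  39.  47.] 0.69 1677
top reader [266. 211.  22.  56.] 0.16 755
scene glass [272. 168.   9.  29.] 0.91 344
scene glass [265. 234.  53.  23.] 0.86 805
scene glass [394. 245.  31.  40.] 0.72 612
scene glass [358. 316.  62.  47.] 0.5 1222
scene reader [188. 165.  43.  24.] 0.81 771
scene reader [205. 197.  68.  58.] 0.67 2778
scene reader [360. 315.  65.  45.] 0.62 1176
[[0.5536969  0.02211781 0.017     ]
 [0.62311034 0.01620378 0.017     ]]
glass (array([ 0.55510637,  0.02174412, -0.17788614]), np.float64(0.07136193662881851))
glass (array([ 0.55741181,  0.02033302, -0.14503719]), np.float64(0.05923913046717644))
glass (array([ 0.55616267,  0.02136902, -0.16859493]), np.float64(0.15491080284118652))
mouth [ 0.56973986 -0.17130964  0.06294468]
[[ 0.62107226 -0.15871982  0.06      ]
 [ 0.56656171 -0.1700933   0.06      ]]
reader [ 0.63734031 -0.16642535  0.09502983] 0.08796577155590057 [[ 0.56765615 -0.17306743  0.06      ]
 [ 0.61743055 -0.16832309  0.06      ]]
reader [ 0.63753208 -0.16946002  0.10036269] 0.0919051468372345 [[ 0.56788433 -0.17647362  0.06      ]
 [ 0.61763272 -0.17146391  0.06      ]]
reader [ 0.63771511 -0.16714979  0.09598889] 0.18775838613510132 [[ 0.56803735 -0.1738587   0.06      ]
 [ 0.61780718 -0.16906662  0.06      ]]
5.49975841581364
```

```bash
cat >> h.py <<'E'
def mv(st,pos,xang):
    "shift in tool axes (cm), spin (rad)"
    R=st["orientation"];d=R.T@(np.array(pos)-st["tool_pos"])*100
    a=np.deg2rad(xang);w=np.array([np.cos(a),np.sin(a),0]);l=R.T@w
    sp=np.arctan2(-l[2],l[0])
    print("dx dy dz",np.round(d,2),"spin",round(sp,4),"dist",round(np.linalg.norm(d),1))
    return d,sp
E
python3 - <<'E'
from h import *
from workcell import bot
st=bot.read_state();print(st["clock"]);mv(st,[.5414,.0239,.2],-99.7)
E
```

```text
1.1
dx dy dz [-34.01   3.13  49.96] spin 0.6111 dist 60.5
```

View pics/fit_top.png

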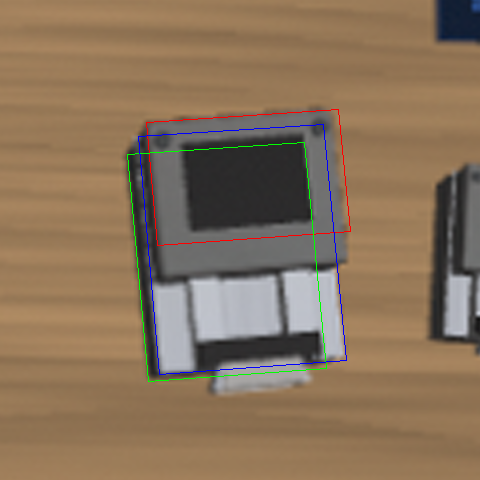

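View pics/fit_scene.png

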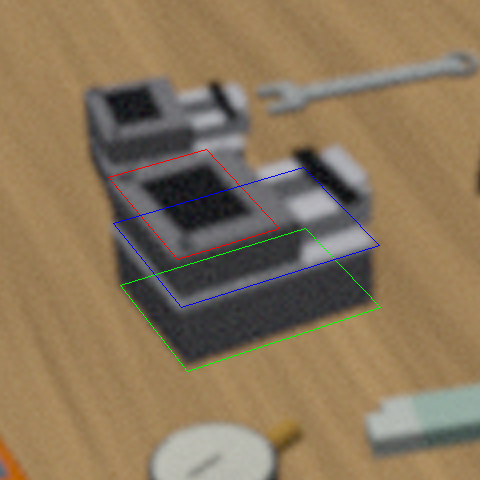

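Request:
send_rows([
  {"grip":1,"dx":-34,"dy":2.0,"dz":50,"spin":0.611},
  {"grip":1,"dx":-34,"dy":2.0,"dz":50,"spin":0.611},
  {"grip":1,"dx":-34,"dy":2.0,"dz":50,"spin":0.611},
  {"grip":1,"dx":-34,"dy":2.0,"dz":50,"spin":0.611},
  {"grip":1,"dx":-34,"dy":2.0,"dz":50,"spin":0.611},
  {"grip":1,"dx":-34,"dy":2.0,"dz":50,"spin":0.611},
  {"grip":1,"dx":-34,"dy":2.0,"dz":50,"spin":0.611},
  {"grip":1,"dx":-34,"dy":2.0,"dz":50,"spin":0.611},
  {"grip":1,"dx":-34,"dy":2.0,"dz":50,"spin":0.611},
  {"grip":1,"dx":-34,"dy":2.0,"dz":50,"spin":0.611},
  {"grip":1,"dx":-34,"dy":2.0,"dz":50,"spin":0.611},
  {"grip":1,"dx":-34,"dy":2.0,"dz":50,"spin":0.611},
])

```text
clock: 2.1
tool_pos: [0.4833, -0.0748, 0.2154]
orientation: [[-0.168, 0.001, 0.986], [-0.986, -0.0, -0.168], [0.0, -1.0, 0.001]]
force: [1.4, -1.1, -0.2]
width: 1.0
```

Run:
```python
from h import *
from workcell import bot
import pickle
st=bot.read_state();print(st["clock"],st["tool_pos"],st["joints"]);mv(st,[.5414,.0239,.2],-99.7)
p=bot.camera("wrist");cv2.imwrite("pics/w1.png",p["img"][:,:,::-1]);pickle.dump((st,p),open("w1.pkl","wb"));print(p["T_tool_cam"],p["fx"])
```

```text
2.1 [ 0.48331163 -0.07475556  0.21538117] [-1.86334231e+01  9.15973854e+00 -8.50585995e+00  7.22909120e+01
 -2.54865905e-03  1.71062197e+02]
dx dy dz [-10.7    1.54   4.06] spin 0.0001 dist 11.6
[[ 9.99999090e-01 -5.05677002e-04 -1.25102382e-03  5.63637143e-04]
 [ 1.05054858e-03 -2.90077359e-01  9.57002624e-01 -1.41297060e-01]
 [-8.46827902e-04 -9.57003067e-01 -2.90076563e-01  7.36744134e-02]
 [ 0.00000000e+00  0.00000000e+00  0.00000000e+00  1.00000000e+00]] 330.68244374286155
```

View pics/w1.png

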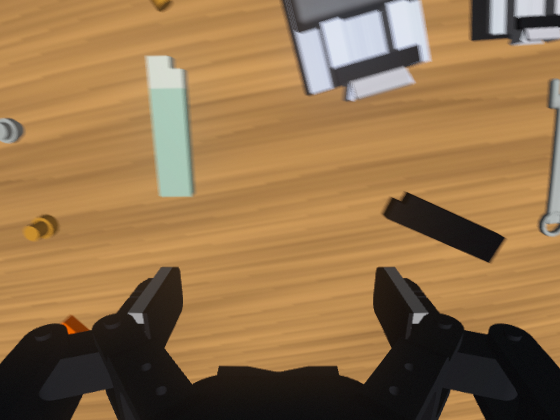

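Joint 6 would pass its limit in this orientation, so I'll flip by half a turn. First I'll measure from this view: the glass is at (172,125) with its notch at the upper right, and the reader's lips run from about (348,95) to (412,80).

Run:
```python
from h import *
from workcell import bot
import pickle
st,p=pickle.load(open("w1.pkl","rb"));M=w2c(p,st)
for d in bot.cut_out(p,"glass"):
    print(np.round(d["bbox"]),round(d["confidence"],2))
    if abs(d["bbox"][0]-172)<15 and abs(d["bbox"][1]-125)<20:
        q,f=fit([(p,M,d["pixels"].astype(np.float32))],glass,[.556,.0214,-.168]);print(q,f,np.rad2deg(q[2]))
q=[.556,.0214,-.168]
im=np.ascontiguousarray(p["img"][:,:,::-1]);im=cv2.resize(im[0:210,120:440],None,fx=2.5,fy=2.5,interpolation=cv2.INTER_CUBIC)
cv2.imwrite("pics/w1z.png",im)
for t in("slot_mouth","slot_stop","glass_frost","glass_notch"):
    for d in bot.mark_of(p,t): 
        uv=d["position"][::-1];print(t,uv,round(d["confidence"],2),back(p,[uv],.06 if "slot" in t else .0085,M))
```

```text
[446. 229. 123.  71.] 0.91
[ 78. 325.  26.  16.] 0.83
[174. 128.  46. 142.] 0.72
[ 0.5558216   0.02170225 -0.16774335] 0.023991622030735016 -9.610986124357662
slot_mouth [536.2, 32.9] 0.61 [[ 0.58563524 -0.31610858  0.06      ]]
slot_stop [361.1, 15.8] 0.76 [[ 0.618801   -0.16725401  0.06      ]]
slot_stop [182.1, 63.7] 0.71 [[ 0.60761576 -0.01497443  0.06      ]]
glass_frost [390.2, 201.2] 0.66 [[ 0.44128631 -0.19330006  0.0085    ]]
glass_frost [166.5, 56.6] 0.64 [[0.62592282 0.01133025 0.0085    ]]
glass_notch [405.6, 194.3] 0.8 [[ 0.4462565 -0.2107369  0.0085   ]]
glass_notch [184.2, 65.3] 0.56 [[ 0.61478265 -0.00406243  0.0085    ]]
```

View pics/w1z.png

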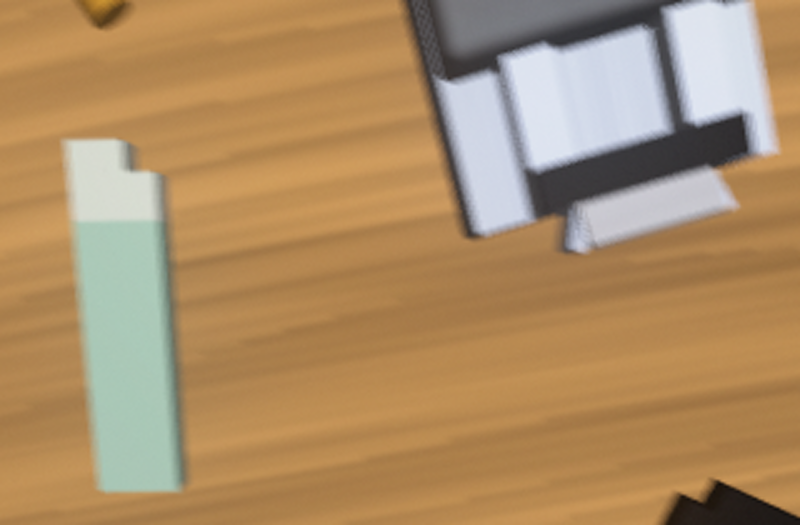

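Run:
```python
from h import *
import pickle
st,p=pickle.load(open("w1.pkl","rb"));M=w2c(p,st)
z=lambda L:np.array(L)/2.5+[120,0]-.3
f=back(p,z([[590,248],[738,207]]),.075,M);b=back(p,z([[583,203],[715,168]]),.07,M)
li=back(p,z([[528,172],[745,115]]),.078,M);lf=back(p,z([[540,217],[748,155]]),.078,M)
bl=back(p,z([[480,238],[777,152]]),.07,M)
for n,a in(("lipfront75",f),("lipback70",b),("lintel rear78",li),("lintel front78",lf),("blockfront70",bl)):
    d=a[1]-a[0];print(n,a.round(4).tolist(),"mid",a.mean(0).round(4),"len",np.linalg.norm(d).round(4),"yaw",np.rad2deg(np.arctan2(d[0],-d[1])).round(2))
for q in([.6377,-.1671,.096],):
    print(pose(q,[[-.084,.02375,.075],[-.084,-.02375,.075],[-.07,.01875,.07],[-.056,.03,.078]]))
```

```text
lipfront75 [[0.5545, -0.1519, 0.075], [0.5597, -0.2012, 0.075]] mid [ 0.5571 -0.1765  0.075 ] len 0.0496 yaw 6.0
lipback70 [[0.569, -0.1523, 0.07], [0.5731, -0.1965, 0.07]] mid [ 0.571  -0.1744  0.07  ] len 0.0444 yaw 5.31
lintel rear78 [[0.5807, -0.1344, 0.078], [0.5869, -0.2043, 0.078]] mid [ 0.5838 -0.1693  0.078 ] len 0.0701 yaw 5.12
lintel front78 [[0.5666, -0.1364, 0.078], [0.5749, -0.2043, 0.078]] mid [ 0.5708 -0.1704  0.078 ] len 0.0684 yaw 7.0
blockfront70 [[0.5636, -0.1174, 0.07], [0.575, -0.2173, 0.07]] mid [ 0.5693 -0.1674  0.07  ] len 0.1006 yaw 6.52
[[ 0.55181028 -0.15151098  0.075     ]
 [ 0.55636327 -0.19879226  0.075     ]
 [ 0.56622508 -0.15514602  0.07      ]
 [ 0.57908227 -0.14260588  0.078     ]]
```

Request:
send_rows([
  {"grip":1,"dx":9.4,"dy":0,"dz":4.6,"spin":-0.27},
  {"grip":1,"dx":9.4,"dy":0,"dz":4.6,"spin":-0.27},
  {"grip":1,"dx":9.4,"dy":0,"dz":4.6,"spin":-0.27},
  {"grip":1,"dx":9.4,"dy":0,"dz":4.6,"spin":-0.27},
  {"grip":1,"dx":9.4,"dy":0,"dz":4.6,"spin":-0.27},
  {"grip":1,"dx":9.4,"dy":0,"dz":4.6,"spin":-0.27},
])

```text
clock: 2.9
tool_pos: [0.511, -0.1786, 0.2151]
orientation: [[0.097, -0.001, 0.995], [-0.995, 0.0, 0.097], [-0.0, -1.0, -0.001]]
force: [0.5, 0.4, 0.1]
width: 0.999
```

Run:
```python
from h import *
from workcell import bot
import pickle
st=bot.read_state();print(st["clock"],st["tool_pos"],abs(st["joint_vel"]).max(),st["joints"][5])
p=bot.camera("wrist");pickle.dump((st,p),open("w2.pkl","wb"))
im=np.ascontiguousarray(p["img"][:,:,::-1]);cv2.imwrite("pics/w2.png",im)
cv2.imwrite("pics/w2z.png",cv2.resize(im[0:150,180:380],None,fx=4,fy=4,interpolation=cv2.INTER_CUBIC))
M=w2c(p,st)
for t in("slot_mouth","slot_stop"):
    for d in bot.mark_of(p,t): 
        uv=d["position"][::-1];print(t,uv,round(d["confidence"],2),back(p,[uv],.06,M))
```

```text
2.9 [ 0.51097723 -0.17860817  0.21509964] 1.5146047395602011 146.27294586375194
slot_mouth [446.9, 124.6] 0.96 [[ 0.58802592 -0.32176696  0.06      ]]
slot_mouth [277.0, 127.4] 0.89 [[ 0.56991954 -0.17248726  0.06      ]]
slot_stop [458.1, 84.1] 0.98 [[ 0.62269404 -0.32401327  0.06      ]]
slot_stop [279.8, 66.6] 0.56 [[ 0.61981398 -0.17002915  0.06      ]]
```

View pics/w2z.png

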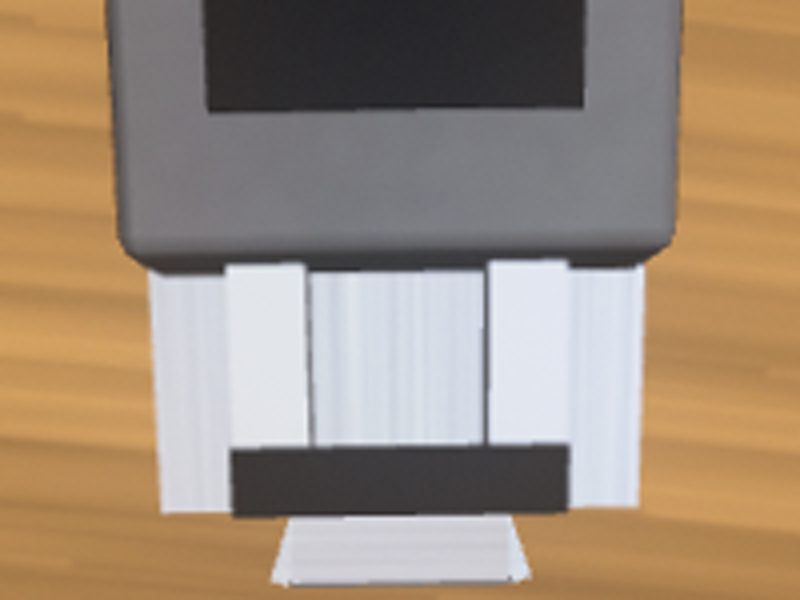

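Run:
```python
from h import *
import pickle
st,p=pickle.load(open("w2.pkl","rb"));M=w2c(p,st)
z=lambda L:(np.array(L)+.5)/4+[180,0]-.5
obs=[("plate50",[[162,513],[638,507]],.05,-.07),("lintel front78",[[232,517],[570,513]],.078,-.07),("lintel rear",[[231,450],[569,444]],.078,-.056),("wall inner near70",[[309,447],[487,445]],.07,-.056),("wall inner far70",[[304,264],[488,261]],.07,-.022),("lipfront75",[[272,583],[530,580]],.075,-.084),("plate rear50",[[148,272],[644,266]],.05,-.02)]
for n,uv,h,xx in obs:
    a=back(p,z(uv),h,M);d=a[1]-a[0];y=np.arctan2(d[0],-d[1]);m=a.mean(0)
    mo=m[:2]+(-.07-xx)*np.array([np.cos(.0995),np.sin(.0995)])
    print(n,"mid",m.round(4),"len",np.linalg.norm(d).round(4),"yaw",np.rad2deg(y).round(2),"mouth",mo.round(4))
```

```text
plate50 mid [ 0.57   -0.1748  0.05  ] len 0.1076 yaw 6.25 mouth [ 0.57   -0.1748]
lintel front78 mid [ 0.5703 -0.1749  0.078 ] len 0.0695 yaw 6.21 mouth [ 0.5703 -0.1749]
lintel rear mid [ 0.5837 -0.1733  0.078 ] len 0.0686 yaw 6.53 mouth [ 0.5698 -0.1747]
wall inner near70 mid [ 0.5838 -0.173   0.07  ] len 0.0371 yaw 6.16 mouth [ 0.5699 -0.1743]
wall inner far70 mid [ 0.6196 -0.169   0.07  ] len 0.0371 yaw 6.41 mouth [ 0.5718 -0.1738]
lipfront75 mid [ 0.5565 -0.1762  0.075 ] len 0.0543 yaw 6.21 mouth [ 0.5704 -0.1749]
plate rear50 mid [ 0.6209 -0.1689  0.05  ] len 0.1074 yaw 6.18 mouth [ 0.5712 -0.1739]
```

Request:
send_rows([
  {"grip":1,"dx":-19.9,"dy":6,"dz":4.95,"spin":-0.9},
  {"grip":1,"dx":-19.9,"dy":6,"dz":4.95,"spin":-0.9},
  {"grip":1,"dx":-19.9,"dy":6,"dz":4.95,"spin":-0.9},
  {"grip":1,"dx":-19.9,"dy":6,"dz":4.95,"spin":-0.9},
  {"grip":1,"dx":-19.9,"dy":6,"dz":4.95,"spin":-0.9},
  {"grip":1,"dx":-19.9,"dy":6,"dz":4.95,"spin":-1.4},
  {"grip":1,"dx":-19.9,"dy":6,"dz":4.95,"spin":-1.4},
  {"grip":1,"dx":-19.9,"dy":6,"dz":4.95,"spin":-1.4},
  {"grip":1,"dx":-19.9,"dy":6,"dz":4.95,"spin":-1.4},
  {"grip":1,"dx":-19.9,"dy":6,"dz":4.95,"spin":-1.4},
  {"grip":1,"dx":-19.9,"dy":6,"dz":4.95,"spin":-1.4},
  {"grip":1,"dx":-19.9,"dy":6,"dz":4.95,"spin":-1.4},
])

```text
clock: 4.05
tool_pos: [0.5403, 0.0264, 0.1558]
orientation: [[0.998, 0.001, 0.064], [-0.064, -0.0, 0.998], [0.001, -1.0, -0.0]]
force: [-0.9, 0.7, 0.8]
width: 0.998
```

Run:
```python
from h import *
from workcell import bot
st=bot.read_state();print(st["clock"],st["tool_pos"],st["joints"][[0,5]]);mv(st,[.541,.0242,.09],80.4)
```

```text
4.05 [0.54033034 0.02641029 0.1558056 ] [-6.08447473 87.56104561]
dx dy dz [ 0.08  6.58 -0.21] spin -1.4669 dist 6.6
```

Request:
send_rows([
  {"grip":1,"dx":0.08,"dy":6.6,"dz":-0.2,"spin":-1.467},
  {"grip":1,"dx":0.08,"dy":6.6,"dz":-0.2,"spin":-1.467},
  {"grip":1,"dx":0.08,"dy":6.6,"dz":-0.2,"spin":-1.467},
  {"grip":1,"dx":0.08,"dy":6.6,"dz":-0.2,"spin":-1.467},
  {"grip":1,"dx":0.08,"dy":6.6,"dz":-0.2,"spin":-1.467},
  {"grip":1,"dx":0.08,"dy":6.6,"dz":-0.2,"spin":-1.467},
  {"grip":1,"dx":0.08,"dy":6.6,"dz":-0.2,"spin":-1.467},
  {"grip":1,"dx":0.08,"dy":6.6,"dz":-0.2,"spin":-1.467},
  {"grip":1,"dx":0.08,"dy":6.6,"dz":-0.2,"spin":-1.467},
  {"grip":1,"dx":0.08,"dy":6.6,"dz":-0.2,"spin":-1.467},
  {"grip":1,"dx":0.08,"dy":6.6,"dz":-0.2,"spin":-1.467},
  {"grip":1,"dx":0.08,"dy":6.6,"dz":-0.2,"spin":-1.467},
])

```text
clock: 5.05
tool_pos: [0.5408, 0.0248, 0.0901]
orientation: [[0.163, 0.001, -0.987], [0.987, -0.0, 0.163], [-0.0, -1.0, -0.001]]
force: [0.3, -0.4, -0.1]
width: 1.0
```

Run:
```python
from h import *
from workcell import bot
st=bot.read_state();print(st["clock"],st["tool_pos"],st["joints"][[0,5]]);mv(st,[.541,.0242,.002],80.4)
p=bot.camera("wrist");M=w2c(p,st)
im=np.ascontiguousarray(p["img"][:,:,::-1])
ps=proj(p,pose([.5558,.0217,np.deg2rad(-9.61)],[(x,y,.017) for x,y in gl2]),M)
cv2.polylines(im,[np.round(ps).astype(int)],True,(0,0,255));cv2.imwrite("pics/w3.png",im)
```

```text
5.05 [0.54082517 0.0248205  0.09010107] [-6.24937281  3.12804145]
dx dy dz [-0.06  8.81 -0.02] spin 0.0039 dist 8.8
```

View pics/w3.png

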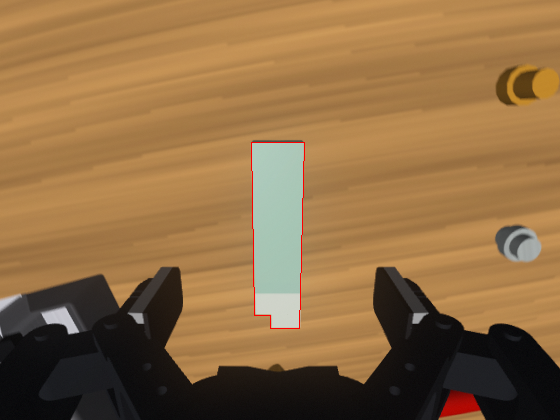

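The predicted outline lies exactly on the glass, with the plain end at (278,142) and the notch at (262,320). Next I descend.

Request:
send_rows([
  {"grip":1,"dx":-0.05,"dy":3,"dz":0,"spin":0.004},
  {"grip":1,"dx":-0.05,"dy":6,"dz":0,"spin":0.004},
  {"grip":1,"dx":-0.05,"dy":7.5,"dz":0,"spin":0.004},
  {"grip":1,"dx":-0.05,"dy":8.4,"dz":0,"spin":0.004},
  {"grip":1,"dx":-0.05,"dy":8.75,"dz":0,"spin":0.004},
  {"grip":1,"dx":-0.05,"dy":8.75,"dz":0,"spin":0.004},
  {"grip":1,"dx":-0.05,"dy":8.75,"dz":0,"spin":0.004},
], newtons=60)

```text
clock: 5.68
tool_pos: [0.5414, 0.0243, 0.0035]
orientation: [[0.162, 0.002, -0.987], [0.987, -0.0, 0.162], [-0.0, -1.0, -0.002]]
force: [0.4, 0.7, -0.2]
width: 0.999
```

Request:
send_rows([
  {"grip":0.2,"dy":0},
  {"grip":-0.3,"dy":0},
  {"grip":-0.6,"dy":0},
  {"grip":-1,"dy":0},
  {"grip":-1,"dy":0},
  {"grip":-1,"dy":0},
  {"grip":-1,"dy":0},
  {"grip":-1,"dy":0},
  {"grip":-1,"dy":0},
  {"grip":-1,"dy":0},
  {"grip":-1,"dy":0},
  {"grip":-1,"dy":0},
], newtons=60)

```text
schema error: expected keys grip, dx, dy, dz, spin
```

Run:
```python
from h import *
from workcell import bot
st=bot.read_state();print(st["clock"],st["tool_pos"],st["force"],st["width"]*85)
p=bot.camera("wrist");cv2.imwrite("pics/w4.png",p["img"][:,:,::-1])
```

```text
5.6833 [0.54144861 0.02432494 0.00346989] [ 0.4167821   0.70809016 -0.20625764] 84.90417293357926
```

View pics/w4.png

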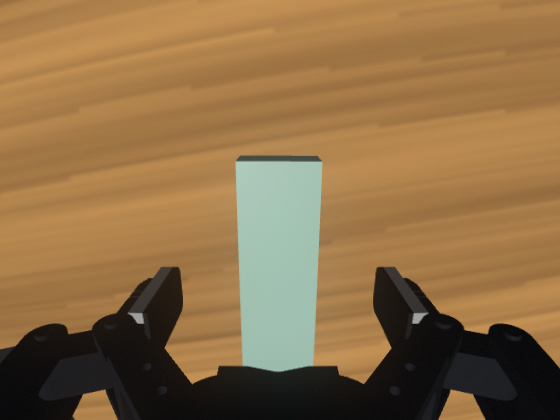

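The glass is centred between the fingers: its centre is at column 279 and the fingers span 181–375. Now I close.

Request:
send_rows([
  {"grip":0.2,"dx":0,"dy":0,"dz":0,"spin":0},
  {"grip":-0.3,"dx":0,"dy":0,"dz":0,"spin":0},
  {"grip":-0.6,"dx":0,"dy":0,"dz":0,"spin":0},
  {"grip":-1,"dx":0,"dy":0,"dz":0,"spin":0},
  {"grip":-1,"dx":0,"dy":0,"dz":0,"spin":0},
  {"grip":-1,"dx":0,"dy":0,"dz":0,"spin":0},
  {"grip":-1,"dx":0,"dy":0,"dz":0,"spin":0},
  {"grip":-1,"dx":0,"dy":0,"dz":0,"spin":0},
  {"grip":-1,"dx":0,"dy":0,"dz":0,"spin":0},
  {"grip":-1,"dx":0,"dy":0,"dz":0,"spin":0},
], newtons=60)

```text
clock: 6.57
tool_pos: [0.5419, 0.0243, 0.0043]
orientation: [[0.162, 0.004, -0.987], [0.987, -0.001, 0.162], [0.0, -1.0, -0.004]]
force: [-1.3, 0.3, 6.3]
width: 0.38
```

Request:
send_rows([
  {"grip":-1,"dx":0,"dy":-1,"dz":0,"spin":0},
  {"grip":-1,"dx":0,"dy":-3,"dz":0,"spin":0},
  {"grip":-1,"dx":0,"dy":-6,"dz":0,"spin":0},
  {"grip":-1,"dx":0,"dy":-9,"dz":0,"spin":0},
  {"grip":-1,"dx":0,"dy":-11,"dz":0,"spin":0},
  {"grip":-1,"dx":0,"dy":-12,"dz":0,"spin":0},
  {"grip":-1,"dx":0,"dy":-12,"dz":0,"spin":0},
], newtons=60)

```text
clock: 7.15
tool_pos: [0.5424, 0.0243, 0.1267]
orientation: [[0.162, 0.007, -0.987], [0.987, -0.001, 0.162], [0.0, -1.0, -0.007]]
force: [0.5, 0.3, -1.8]
width: 0.377
```

Run:
```python
from h import *
from workcell import bot
st=bot.read_state();print(st["clock"],st["tool_pos"],st["force"],st["width"]*85);mv(st,[.4527,-.1876,.10],96.25)
```

```text
7.15 [0.54235219 0.02428646 0.12667153] [ 0.47124589  0.29756812 -1.75167986] 32.01820436227889
dx dy dz [-22.36   2.62   5.43] spin -0.2719 dist 23.2
```

Request:
send_rows([
  {"grip":-1,"dx":-3,"dy":0,"dz":2.5,"spin":-0.05},
  {"grip":-1,"dx":-6,"dy":0,"dz":5.4,"spin":-0.1},
  {"grip":-1,"dx":-10,"dy":0,"dz":5.4,"spin":-0.15},
  {"grip":-1,"dx":-14,"dy":0.5,"dz":5.4,"spin":-0.2},
  {"grip":-1,"dx":-18,"dy":1.2,"dz":5.4,"spin":-0.25},
  {"grip":-1,"dx":-21,"dy":2,"dz":5.4,"spin":-0.272},
  {"grip":-1,"dx":-22.4,"dy":2.6,"dz":5.4,"spin":-0.272},
  {"grip":-1,"dx":-22.4,"dy":2.6,"dz":5.4,"spin":-0.272},
  {"grip":-1,"dx":-22.4,"dy":2.6,"dz":5.4,"spin":-0.272},
  {"grip":-1,"dx":-22.4,"dy":2.6,"dz":5.4,"spin":-0.272},
], newtons=60)

```text
clock: 7.98
tool_pos: [0.4525, -0.1872, 0.0995]
orientation: [[-0.109, 0.006, -0.994], [0.994, 0.0, -0.109], [-0.0, -1.0, -0.006]]
force: [-0.8, 0.6, -2.0]
width: 0.38
```

Run:
```python
from h import *
from workcell import bot
st=bot.read_state();print(st["clock"],st["tool_pos"],st["orientation"].round(4).tolist(),st["force"],st["width"]*85)
dz=st["tool_pos"][2]-.0043
# predicted glass pose from grasp
v=np.array([.5558-.5419,.0217-.0243]);a=np.deg2rad(9.61);off=np.array([v[0]*np.cos(a)-v[1]*np.sin(a),v[0]*np.sin(a)+v[1]*np.cos(a)]);print("off",off)
zt=-st["orientation"][:,2];yaw=np.arctan2(zt[1],zt[0])
R=np.array([[np.cos(yaw),-np.sin(yaw)],[np.sin(yaw),np.cos(yaw)]]);g=st["tool_pos"][:2]+R@off
q=[g[0],g[1],yaw];print("pred",q,dz)
import pickle
for n in("top","scene","wrist"):
    p=bot.camera(n);M=w2c(p,st);pickle.dump((st,p),open(f"h_{n}.pkl","wb"))
    im=np.ascontiguousarray(p["img"][:,:,::-1]);im=cv2.resize(im,None,fx=3,fy=3,interpolation=cv2.INTER_CUBIC)
    for h in(0,.017):
        ps=proj(p,pose(q,[(x,y,h+dz) for x,y in gl2]),M);cv2.polylines(im,[np.round(ps*3+1).astype(int)],True,(0,0,255))
    c=ps.mean(0)*3;x0=int(np.clip(c[0]-300,0,1080));y0=int(np.clip(c[1]-250,0,760))
    cv2.imwrite(f"pics/h_{n}.png",im[y0:y0+500,x0:x0+600])
```

```text
7.9833 [ 0.45253085 -0.18721695  0.09948386] [[-0.1089, 0.006, -0.994], [0.9941, 0.0003, -0.1089], [-0.0004, -1.0, -0.006]] [-0.80335345  0.56883277 -1.97833128] 32.289127558667786
off [ 0.01413899 -0.00024304]
pred [np.float64(0.46661226276661877), np.float64(-0.1859193509375008), np.float64(0.10907741657816933)] 0.09518386368436237
```

View pics/h_top.png

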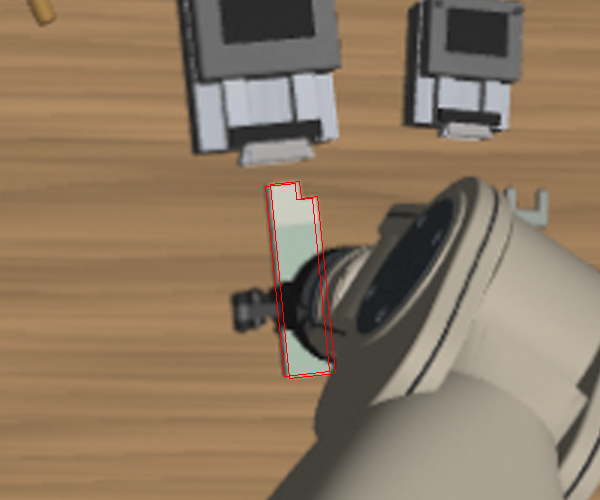

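View pics/h_scene.png

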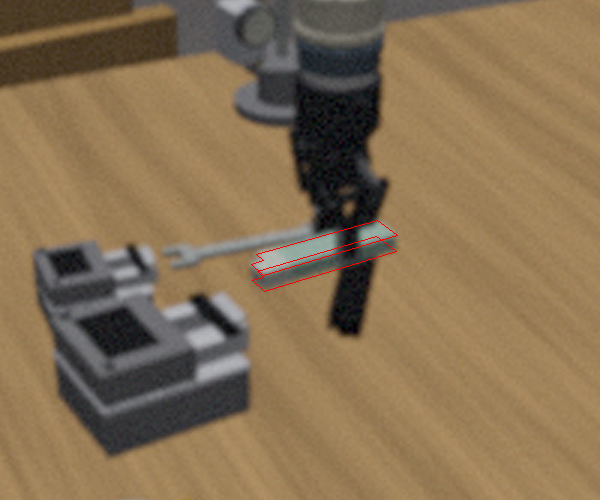

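View pics/h_wrist.png

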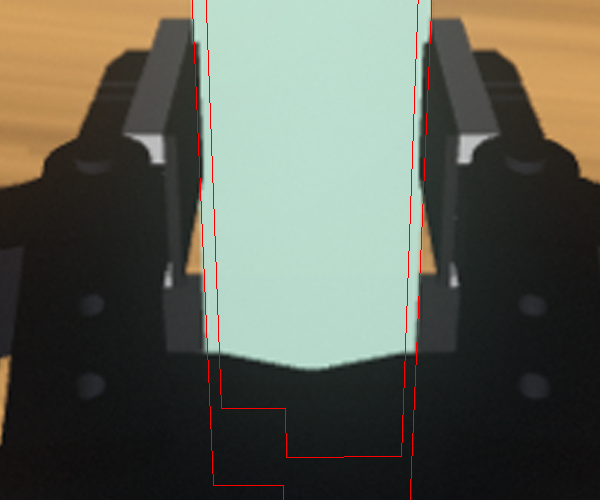

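Run:
```python
from h import *
import pickle
st,p=pickle.load(open("h_scene.pkl","rb"));M=w2c(p,st)
im=np.ascontiguousarray(p["img"][:,:,::-1]);u=proj(p,[st["tool_pos"]],M)[0];print(u)
x,y=u.astype(int);im[y,x]=(0,0,255)
cv2.imwrite("pics/hz.png",cv2.resize(im[y-60:y+40,x-60:x+40],None,fx=6,fy=6,interpolation=cv2.INTER_CUBIC))
```

```text
[266.41627576 153.60747686]
```

View pics/hz.png

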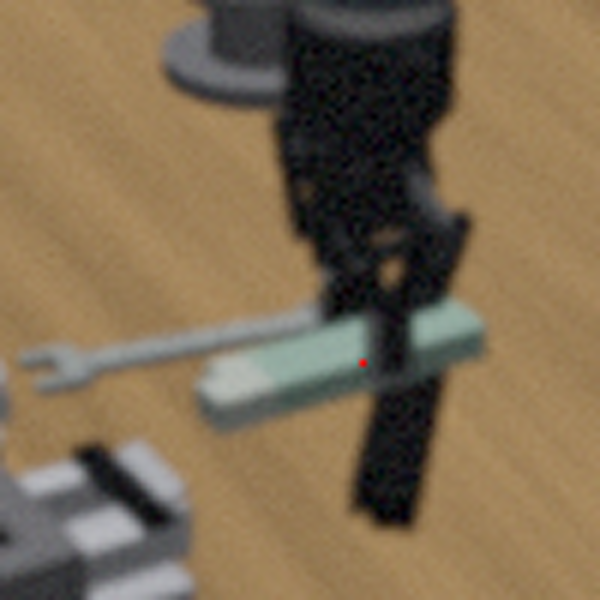

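The dark strip below the fingers is the black bar lying on the bench behind them. The glass at (340,360) sits level in the grip, and the held pose matches the prediction. Next: down to slot height, then a short advance.

Request:
send_rows([
  {"grip":-1,"dx":0,"dy":2,"dz":0,"spin":0},
  {"grip":-1,"dx":0,"dy":4,"dz":0,"spin":0},
  {"grip":-1,"dx":0,"dy":4.4,"dz":0,"spin":0},
  {"grip":-1,"dx":0,"dy":4.4,"dz":-0.5,"spin":0},
  {"grip":-1,"dx":0,"dy":4.4,"dz":-1,"spin":0},
  {"grip":-1,"dx":0,"dy":4.4,"dz":-1.2,"spin":0},
  {"grip":-1,"dx":0,"dy":4.4,"dz":-1.2,"spin":0},
  {"grip":-1,"dx":0,"dy":4.4,"dz":-1.2,"spin":0},
], newtons=60)

```text
clock: 8.8
tool_pos: [0.466, -0.1858, 0.057]
orientation: [[-0.111, 0.008, -0.994], [0.994, -0.001, -0.111], [-0.002, -1.0, -0.008]]
force: [0.8, -0.8, -2.2]
width: 0.38
```

```bash
cat > chk.py <<'E'
from h import *
from workcell import bot
import sys
st=bot.read_state();print(st["clock"],st["tool_pos"].round(4),st["orientation"][:,2].round(4),st["force"].round(1),st["ft_torque"].round(2),round(st["width"]*85,1))
dz=st["tool_pos"][2]-.0043;off=np.array([.01414,-.00024])
zt=-st["orientation"][:,2];yaw=np.arctan2(zt[1],zt[0])
R=np.array([[np.cos(yaw),-np.sin(yaw)],[np.sin(yaw),np.cos(yaw)]]);g=st["tool_pos"][:2]+R@off
v=g-[.570,-.1747];a=.110;print("along %.1f lat %.1f mm (home -20) z under %.1f yaw %.2f"%((v[0]*np.cos(a)+v[1]*np.sin(a))*1e3,(-v[0]*np.sin(a)+v[1]*np.cos(a))*1e3,dz*1e3,np.rad2deg(yaw)))
q=[g[0],g[1],yaw];tag=sys.argv[1]
for n in sys.argv[2:]:
    p=bot.camera(n);M=w2c(p,st)
    im=np.ascontiguousarray(p["img"][:,:,::-1]);im=cv2.resize(im,None,fx=4,fy=4,interpolation=cv2.INTER_CUBIC)
    ps=proj(p,pose(q,[(.07,0,dz+.0085)]),M)
    c=ps.mean(0)*4;x0=int(np.clip(c[0]-300,0,1600));y0=int(np.clip(c[1]-250,0,1160))
    cv2.imwrite(f"pics/{tag}_{n}.png",im[y0:y0+500,x0:x0+600])
E
python3 chk.py a top scene
```

```text
8.8 [ 0.466  -0.1858  0.057 ] [-0.9938 -0.1108 -0.0081] [ 0.8 -0.8 -2.2] [-0.    0.03 -0.06] 32.3
along -90.5 lat 0.1 mm (home -20) z under 52.7 yaw 6.36
```

View pics/a_top.png

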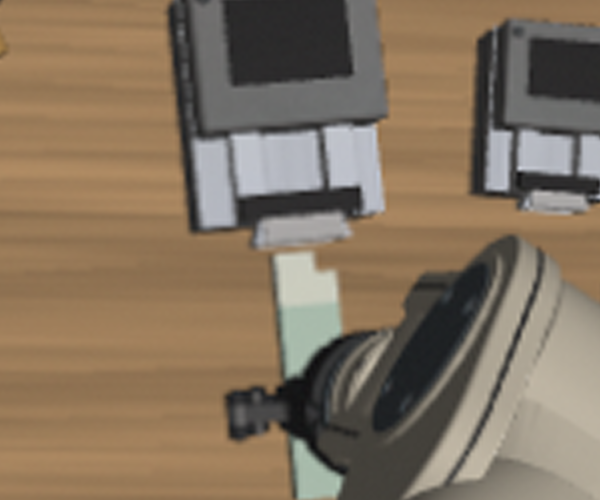

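View pics/a_scene.png

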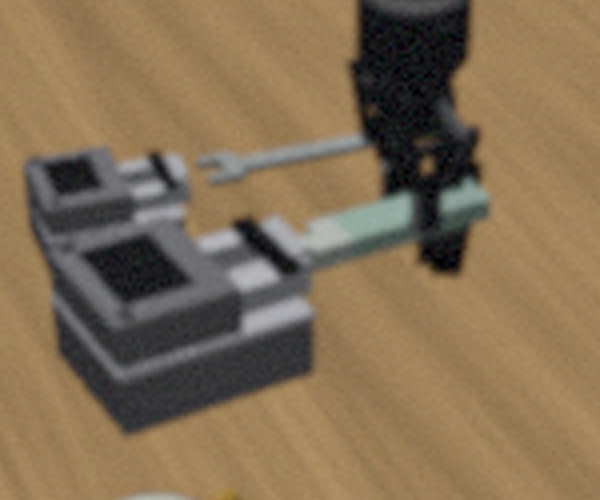

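Request:
send_rows([
  {"grip":-1,"dx":0,"dy":0.13,"dz":0,"spin":0},
  {"grip":-1,"dx":0,"dy":0.14,"dz":-0.4,"spin":0},
  {"grip":-1,"dx":0,"dy":0.15,"dz":-0.8,"spin":0},
  {"grip":-1,"dx":0,"dy":0.15,"dz":-1.2,"spin":0},
  {"grip":-1,"dx":0,"dy":0.15,"dz":-1.6,"spin":0},
  {"grip":-1,"dx":0,"dy":0.16,"dz":-2.0,"spin":0},
  {"grip":-1,"dx":0,"dy":0.16,"dz":-2.4,"spin":0},
  {"grip":-1,"dx":0,"dy":0.17,"dz":-2.8,"spin":0},
  {"grip":-1,"dx":0,"dy":0.17,"dz":-3.0,"spin":0},
  {"grip":-1,"dx":0,"dy":0.17,"dz":-3.0,"spin":0},
], newtons=60)

```text
clock: 9.73
tool_pos: [0.4958, -0.1824, 0.0552]
orientation: [[-0.111, 0.008, -0.994], [0.994, -0.001, -0.111], [-0.002, -1.0, -0.008]]
force: [-0.5, 1.2, -2.2]
width: 0.381
```

```bash
python3 chk.py b top
```

```text
9.7333 [ 0.4958 -0.1824  0.0552] [-0.9938 -0.1108 -0.0077] [-0.5  1.2 -2.2] [ 0.05  0.02 -0.  ] 32.4
along -60.5 lat 0.3 mm (home -20) z under 50.9 yaw 6.36
```

View pics/b_top.png

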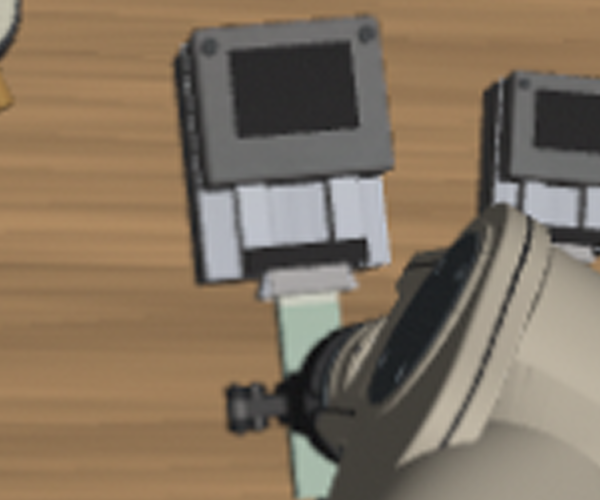

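The frosted end is inside the lips at about (308,295), with no contact force. I continue to just short of the stop.

Request:
send_rows([
  {"grip":-1,"dx":0,"dy":0,"dz":-0.4,"spin":0},
  {"grip":-1,"dx":0,"dy":0,"dz":-0.8,"spin":0},
  {"grip":-1,"dx":0,"dy":0.01,"dz":-1.2,"spin":0},
  {"grip":-1,"dx":0,"dy":0.01,"dz":-1.6,"spin":0},
  {"grip":-1,"dx":0,"dy":0.02,"dz":-2.0,"spin":0},
  {"grip":-1,"dx":0,"dy":0.02,"dz":-2.4,"spin":0},
  {"grip":-1,"dx":0,"dy":0.02,"dz":-2.8,"spin":0},
  {"grip":-1,"dx":0,"dy":0.02,"dz":-3.1,"spin":0},
  {"grip":-1,"dx":0,"dy":0.02,"dz":-3.4,"spin":0},
  {"grip":-1,"dx":0,"dy":0.02,"dz":-3.6,"spin":0},
  {"grip":-1,"dx":0,"dy":0.02,"dz":-3.6,"spin":0},
], newtons=70)

```text
clock: 10.7
tool_pos: [0.5316, -0.1783, 0.0552]
orientation: [[-0.111, 0.008, -0.994], [0.994, -0.001, -0.111], [-0.002, -1.0, -0.008]]
force: [-0.3, 0.3, -1.8]
width: 0.37
```

```bash
python3 chk.py c top
```

```text
10.7 [ 0.5316 -0.1783  0.0552] [-0.9938 -0.111  -0.0076] [-0.3  0.3 -1.8] [ 0.03 -0.   -0.04] 31.5
along -24.4 lat 0.4 mm (home -20) z under 50.9 yaw 6.37
```

View pics/c_top.png

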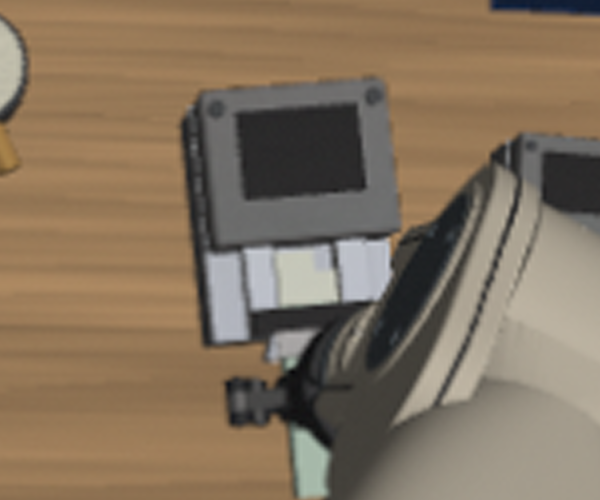

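Request:
send_rows([
  {"grip":-1,"dx":0,"dy":0,"dz":-0.1,"spin":0},
  {"grip":-1,"dx":0,"dy":0,"dz":-0.2,"spin":0},
  {"grip":-1,"dx":0,"dy":0,"dz":-0.3,"spin":0},
  {"grip":-1,"dx":0,"dy":0,"dz":-0.35,"spin":0},
  {"grip":-1,"dx":0,"dy":0,"dz":-0.4,"spin":0},
  {"grip":-1,"dx":0,"dy":0,"dz":-0.4,"spin":0},
], newtons=80)

```text
clock: 11.25
tool_pos: [0.5354, -0.1779, 0.0552]
orientation: [[-0.111, 0.008, -0.994], [0.994, -0.001, -0.111], [-0.002, -1.0, -0.007]]
force: [-0.3, 0.4, -2.4]
width: 0.373
```

Request:
send_rows([
  {"grip":-1,"dx":0,"dy":0,"dz":-0.05,"spin":0},
  {"grip":-1,"dx":0,"dy":0,"dz":-0.1,"spin":0},
  {"grip":-1,"dx":0,"dy":0,"dz":-0.15,"spin":0},
  {"grip":-1,"dx":0,"dy":0,"dz":-0.2,"spin":0},
  {"grip":-1,"dx":0,"dy":0,"dz":-0.2,"spin":0},
], newtons=80)

```text
clock: 11.67
tool_pos: [0.5358, -0.1778, 0.0549]
orientation: [[-0.11, 0.004, -0.994], [0.994, -0.001, -0.11], [-0.002, -1.0, -0.004]]
force: [-8.2, -1.8, -0.2]
width: 0.376
```

Contact came right at the predicted home distance. I press a little more and check.

Request:
send_rows([
  {"grip":-1,"dx":0,"dy":0,"dz":-0.2,"spin":0},
  {"grip":-1,"dx":0,"dy":0,"dz":-0.3,"spin":0},
  {"grip":-1,"dx":0,"dy":0,"dz":-0.35,"spin":0},
  {"grip":-1,"dx":0,"dy":0,"dz":-0.35,"spin":0},
  {"grip":-1,"dx":0,"dy":0,"dz":-0.35,"spin":0},
], newtons=80)

```text
clock: 12.08
tool_pos: [0.5357, -0.1776, 0.0543]
orientation: [[-0.109, -0.003, -0.994], [0.994, -0.002, -0.109], [-0.002, -1.0, 0.003]]
force: [-15.8, -3.9, 4.2]
width: 0.371
```

```bash
python3 chk.py d top scene wrist
```

```text
12.0833 [ 0.5357 -0.1776  0.0543] [-0.994  -0.1091  0.0029] [-15.8  -3.9   4.2] [-0.76  3.09 -0.01] 31.5
along -20.2 lat 0.6 mm (home -20) z under 50.0 yaw 6.26
```

View pics/d_top.png

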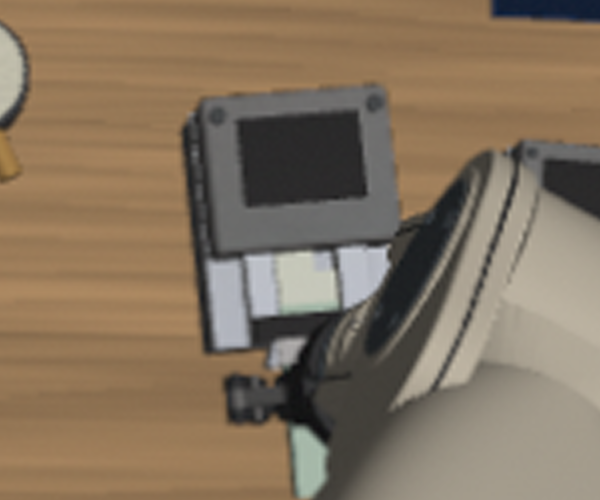

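View pics/d_scene.png

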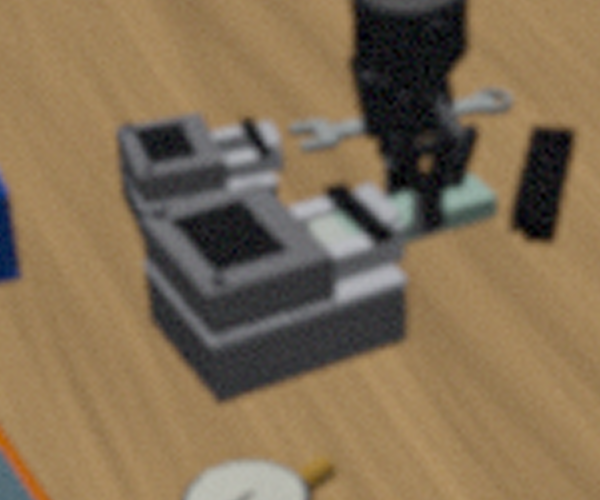

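Run:
```python
from h import *
from workcell import bot
st=bot.read_state();p=bot.camera("wrist");M=w2c(p,st)
q=[.570-.020*np.cos(.110),-.1747-.020*np.sin(.110),.110]
im=np.ascontiguousarray(p["img"][:,:,::-1])
ps=proj(p,pose(q,[(x,y,.067) for x,y in gl2]),M)
cv2.polylines(im,[np.round(ps).astype(int)],True,(0,0,255));cv2.imwrite("pics/e.png",im);print(st["force"],st["clock"])
```

```text
[-16.0818816   -4.4444127    3.43762508] 12.2333
```

View pics/e.png

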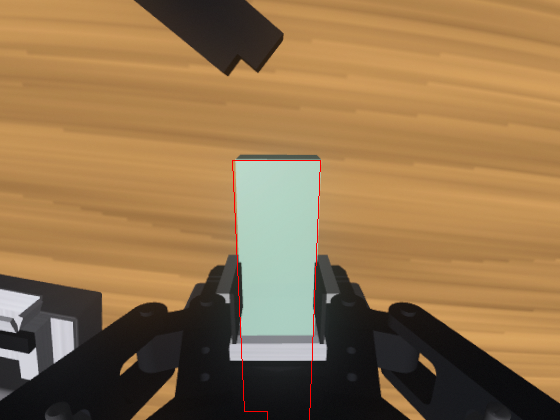

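The plain end at (277,160) lies on the outline predicted for the home pose. The glass is still gripped and pushed against the stop at about 16 N, so I'm handing in.

```bash
python3 -c "
from workcell import bot
print(bot.job_done());s=bot.read_state();print(s['clock'],s['force'],s['width'])"
```

```text
the job is handed in; nothing more can be done
None
the job is handed in; nothing more can be done
```

I picked up the label-up glass (top view (265,209), notch at the right-hand corner) and slid it frosted end first into the larger reader until it met the stop. I handed the job in at about 12.2 s, with the glass still gripped at the 80 N setting.

**Last checks:**
- **Depth:** contact came within about 0.2 mm of the predicted home depth. It then held with about 16 N against the stop, with almost no force on the way in.
- **Pose:** the wrist view showed the plain end on the predicted home outline. The top view showed the frosted end in the slot with the notch still on the right.
- **Deviations:** the glass sits about 0.6 mm off the slot's centre line by my estimate. The tool tilted by under 0.6° during the push.
- **Other things on the bench:** nothing else was touched. I didn't re-measure their positions at the end.

One move call was refused for missing keys and I resent it. Nothing moved because of it.

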